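Latch the tray stop of a ward meal trolley at the green tag

TASK

Set the bay on the meal trolley for the next tray: with your fingertips, push the sliding stop block along its rail until its spring pin drops into the notch beside the green tag, and leave it latched there. Only push the block: do not touch or pull up the red knob on top of it, and leave the meals and everything else on the trolley where they are.

Things in the scene. Friction and masses are not known exactly. Their poses are not given: they have to be found in the camera images.
- rail: grey board 430 x 440 x 10 mm fixed on the trolley top, carrying a steel rail 40 mm wide, 354 mm long along its y. Origin: underside of the board, under the rail's middle (board from x = -170 to +260 mm). z up, x across the rail, away from the robot. Rail top at z = 24 mm; three V notches 16 mm wide, 8 mm deep cross it at y = -90, 0 and +90 mm, a tag beside each.
- stop: sliding stop block, aluminium with orange end pads: 120 mm (x, across the rail) by 94 mm (y, along it) by 40 mm high. Origin: centre of its underside, 25 mm above the trolley top; axes parallel to the rail's. It slides along the rail's y only, its middle from y = -105 to +105 mm; it starts between the notches at -90 and 0. An orange line on top, from the knob towards the tags, marks its middle.
- pad_left (a point): centre of the block's orange push face at +y (47 mm from its middle, 45 mm above the trolley top): push here to slide the block towards -y. Sliding takes about 1 to 4 N. When the pin comes within about 6 mm of a notch's middle the resistance dips and the block is drawn to that middle; pushing it on out of a notch, either way, takes about 7 to 12 N if pushed slowly.
- pad_right (a point): centre of the block's orange push face at -y (47 mm from its middle, 45 mm above the trolley top): push here to slide the block towards +y; forces as for pad_left
- knob: red knob 28 mm across, 20 mm high on a 10 mm stem on the block's middle: head of the spring pin, free to be pulled up (not wanted). Origin: on the stem's axis, 40 mm above the block's origin (level with its top face) while the pin rides on the rail, about 34 mm when it sits in a notch. The knob spans 8 to 28 mm above this origin; its top is 93 mm above the trolley top while riding.
- tag_green: the green tag: a small L-shaped plastic marker, foot 26 x 26 x 5 mm with an upright plate 44 mm high on its far side, fixed on the board 90 mm beyond the rail's centre line (+x). Origin: centre of its underside, on the board. It stands exactly beside one of the three notches (same y in the rail's frame; axes parallel to the rail's): that notch is the goal.
- tag_white1: a white tag of the same shape beside another notch
- tag_white2: the other white tag of the same shape beside the remaining notch
- meal_a: white lidded meal box, 112 x 157 x 41 mm, loose on the far part of the board; origin: centre of its underside
- soup_cup: open white cup, 80 mm wide, 75 mm high, loose on the far part of the board; origin: centre of its underside
- tape: roll of orange tape, 90 mm wide, 24 mm high, lying loose on the near part of the board; origin: centre of its underside
- soap: blue soap box, 55 x 85 x 22 mm, lying loose on the near part of the board; origin: centre of its underside
- sanitiser: bottle with a green label and blue cap, 64 mm wide, 170 mm high, standing on the trolley to the left of the board; origin: centre of its underside
- meal_b: white lidded meal box, 112 x 157 x 41 mm, on the trolley to the right of the board; origin: centre of its underside
- water: water bottle with a blue label, 62 mm wide, 200 mm high, standing on the trolley to the right of the board; origin: centre of its underside

How it is judged:
By the outcome, as a careful person would: the job done as asked, in the order asked, and still so for the second after the job is handed in, with the robot touching nothing.
It also fails if it takes over 48 s, if anything falls off the work surface, if the arm or the gripper's body presses on something with over 40 N, if the wrist force passes 120 N, or if a joint passes its speed limit or range.

ROBOT

A 6-joint arm with a two-finger parallel gripper is mounted at the origin on the work surface. World frame = base frame: x ahead of the robot, y to its left, z up, the work surface at z = 0. Lengths are in m, angles in degrees, forces in N, time in s.
With the tool pointing down it reaches from about 0.25 to 0.725 m from the base axis. Payload 9.7 kg.
Tool frame: the origin (TCP) lies on the centre line of the jaws, within the pads' length; the fingertips stand 19 mm ahead of it and the grasp point (between the pads) is the TCP (bot.tcp_to_tips is the z of the fingertips in the tool frame, in m); z points along the fingers, y is the line along which they close (so a half turn about z gives the same grasp; the last joint's range is limited). The gripper opens to 85 mm and grips with 20 to 120 N. Pads are 22 mm wide; open, the fingers measure 114 mm over their backs; the gripper's body (76 mm by 85 mm) begins 54 mm behind the grasp point. The pads swing forward as they close: fully open they stand 13 mm farther back than shut.
Start: joints at [70.76, 4.979, 10.078, 95.1, 0, 90], TCP at [0.181, 0.519, 0.25] pointing down, gripper open.
Joint ranges: [-179.16, 179.16], [-48.56, 103.87], [-65.8, 70.77], [-126.05, 130.52], [-82.76, 87.17], [-180, 180]. Speed limits (degrees/s): [127.2, 127.2, 147.25, 180, 180, 180].

INTERFACE

Orientations are given as [roll, pitch, yaw] about the fixed x, y, z axes, in that order (R = Rz(yaw) Ry(pitch) Rx(roll)).
In Python, from workcell import bot gives the robot as it stands. The module is installed in compiled form; this text tells all that it offers.
- The arm moves only by the tool play_rows, never from a script. Its argument "increments" is a list of rows, each an object with "slide": the shift along the tool's x, y, z in mm, a list of three; "angular": the turn, a rotation vector about the tool's x, y, z in degrees, a list of three; "claw": the opening, from -1 (shut) to 1 (fully open). In form: [{"slide": [x, y, z], "angular": [rx, ry, rz], "claw": claw}, ...]. A call has 1 to 8 rows; each row shifts and turns the commanded pose from where the row before left it, along the tool's axes as they then stand; what a row does not reach is not made up. A row lasts 1/10 s, in which the tool goes at most 50 mm and 8.59 degrees, less where a joint would pass 70% of its speed; a pose out of reach is approached as far as the arm can. A call is refused whole if a number of a shift passes 50 or a number of a turn 8.59, either way. A call with a gripper value outside its range is refused whole. The fingers move at their own pace and stop on an object; "squeeze" is the grip in N (left out, the last holds). Time passes only in rows, so rows that do not move let the fingers close. It gives the time, the measured TCP pose, the force, the opening and the grip force at its end, in the units of the state.
- bot.get_obs(): the state, without advancing time (a new reading comes with each control period).
- bot.camera(name): name is "side" or "top" or "wrist"; returns the picture (480x640x3 uint8, red, green, blue); there is no depth.
- bot.camera_info(name): a dict with "fovy" (degrees; the focal length in pixels is half the picture's height over the tangent of half this angle, whatever the lens; pixels are square), "cx", "cy" (the principal point, pixels), "R" (3x3) and "t" (3): a world point X has camera coordinates R X + t. Camera axes: x right, y down, z forward; pixel columns grow to the right and rows downward; lengths in m; the calibration is good to about 2 mm. The wrist camera is an equidistant fisheye: a pixel r from the principal point sees the ray r / f radians off the axis. A picture is of the moment at which its call begins: read the wrist's pose just before it. camera_info takes no time and is no camera call; for the wrist camera it gives the pose at the moment of the call.
- bot.job_done(): hands the job in; it is judged then, once.
The state is a dict: "time": time; "q": joint angles; "qd": joint speeds; "joint_efforts": joint torques, N m; "ee_pos": TCP position; "tcp_rot": TCP orientation; "wrist_force": force on the tool from outside, world axes, zero at the start; "torque": the same for the moment, N m; "opening": finger opening in m; "grasp_force": force on a finger pad.
Only numpy, scipy, OpenCV 4.12 (cv2) and the standard library are available. Lean on these libraries where they do the work, as an engineer would, in place of code of your own. Each camera call takes 0.05 s, during which the arm holds its last target. There are 200 camera calls.

## Working session

There is one attempt and no reset: what is moved stays moved. The work goes in short steps, Python scripts to look and compute and a tool call to move; the robot and the scene stay as the last step left them, time stands still between calls to the robot, and variables do not carry over. Pictures are saved under pics/ and viewed, at most 10 in all, crops included, and the job is handed in when it is done.

Besides the shell and the picture viewer there is one more tool, called after "Request:" as name(argument=value, ...) on one line, values as JSON. play_rows: Moves the arm, as the interface text tells. Its arguments: {"type":"object","properties":{"increments":{"type":"array"},"squeeze":{"type":"number"}},"required":["increments"]}

```bash
mkdir -p pics
python3 - <<'E'
from workcell import bot
import cv2
for n in("top","side"):
    im=bot.camera(n); cv2.imwrite(f"pics/{n}0.png",im[:,:,::-1])
    i=bot.camera_info(n); print(n,i)
o=bot.get_obs(); print({k:o[k] for k in("time","ee_pos","tcp_rot","wrist_force","opening")}); print(bot.tcp_to_tips)
E
```

```text
top {'fovy': 49.72423336555471, 'cx': 326.12841060545, 'cy': 240.3690509951893, 'R': array([[ 0.01467703, -0.99987552,  0.00578995],
       [-0.98058191, -0.01552587, -0.19549441],
       [ 0.19555997, -0.00280824, -0.98068772]]), 't': array([-0.01330853,  0.59813432,  1.28788287])}
side {'fovy': 56.14289476042401, 'cx': 320.71664888497344, 'cy': 235.6036543732018, 'R': array([[ 0.86510064, -0.50159188,  0.00254468],
       [-0.3502182 , -0.60764122, -0.71282491],
       [ 0.35909344,  0.61577409, -0.70133742]]), 't': array([-0.48745361,  0.2448274 ,  1.25149915])}
{'time': 0.1, 'ee_pos': array([0.18117825, 0.51910058, 0.24965451]), 'tcp_rot': array([-1.79930708e+02, -1.07412401e-03,  1.60757776e+02]), 'wrist_force': array([ 0.26853214, -0.34753966,  0.53592414]), 'opening': 0.08539497085796989}
0.019
```

View pics/top0.png

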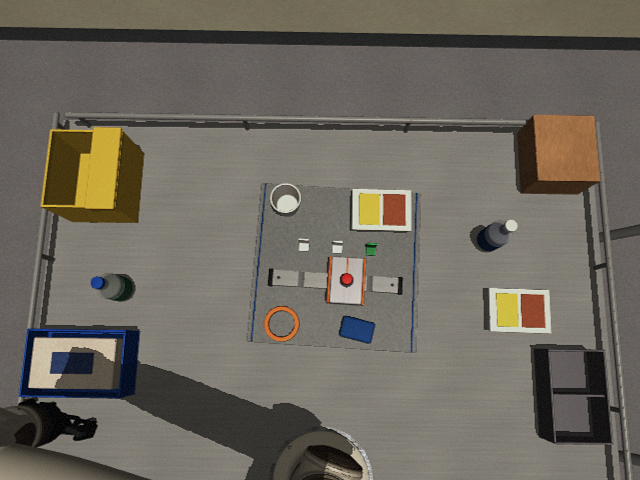

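View pics/side0.png

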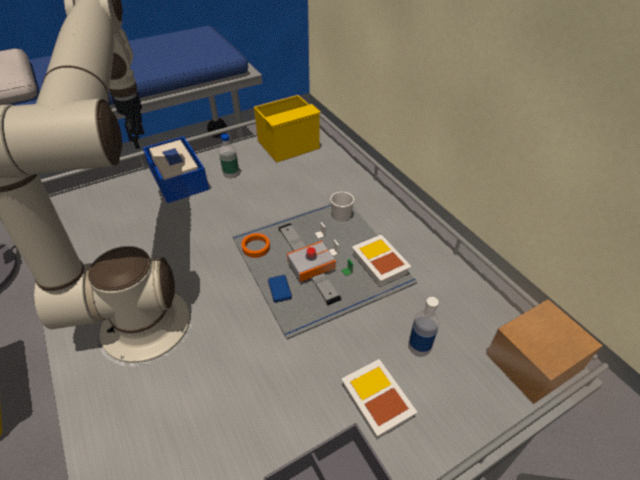

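The top view shows the green tag at (371,249), white tags at (304,245) and (337,246), the block at about (346,280) with its knob at (347,280), and the rail from (270,277) to (402,286). The green tag is at the rail's -y end, so I push on pad_left. I'll zoom in to measure.

Run:
```python
import cv2
im=cv2.imread("pics/top0.png")[230:320,260:410]
cv2.imwrite("pics/crop.png",cv2.resize(im,None,fx=5,fy=5,interpolation=cv2.INTER_CUBIC))
```

```text
(no output)
```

View pics/crop.png

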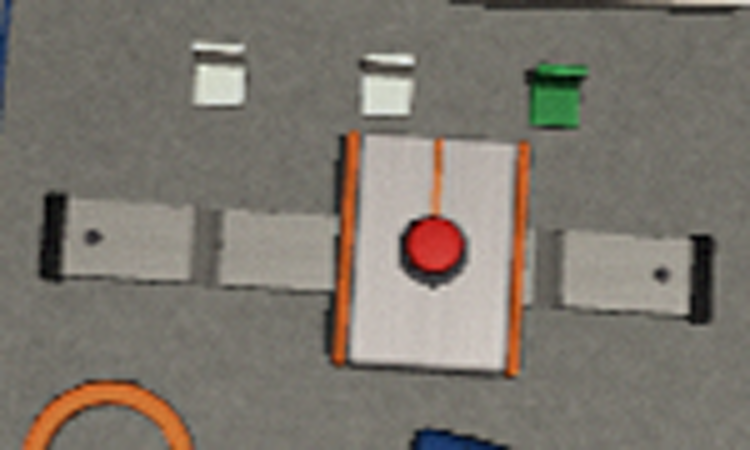

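The crop shows the notches at (207,247) and (547,268), block-top corners at (347,132), (530,142), (519,377) and (333,364), and tag feet at (219,85), (386,96) and green (555,103).

```bash
cat > h.py <<'E'
import numpy as np
from workcell import bot
def bp(n,uv,z):
    i=bot.camera_info(n); f=240/np.tan(np.radians(i["fovy"]/2)); R,t=i["R"],i["t"]
    d=R.T@np.array([(uv[0]-i["cx"])/f,(uv[1]-i["cy"])/f,1]); c=-R.T@t
    return c+d*(z-c[2])/d[2]
E
python3 - <<'E'
from h import *
P=lambda u,v,z:bp("top",(260+u/5-.4,230+v/5-.4),z)
L,Rr=P(207,247,.024),P(547,268,.024)
e=L-Rr; print("notch L,R",L,Rr,np.linalg.norm(e))
g,w=P(555,103,.015),P(219,85,.015);print("tags",g,w)
c=[P(*k,.065) for k in((347,132),(530,142),(519,377),(333,364))]; print(np.array(c))
a=np.degrees(np.arctan2(-e[0],e[1])),np.degrees(np.arctan2(-(w-g)[0],(w-g)[1]));print("yaw",a)
th=np.radians(a[0]*.5+a[1]*.5); ex=np.array([np.cos(th),np.sin(th),0]);ey=np.array([-np.sin(th),np.cos(th),0])
o=(L+Rr)/2;o[2]=0;m=np.mean(c,0);print("o",o,"o by tags",(g+w)/2-.09*ex,"block mid",m,(m-o)@ey,(m-o)@ex)
print("pad",m+.047*ey, "knob",P(434,244,.093), (P(434,244,.093)-o)@ey,"tape",bp("top",(282,324),.024))
E
```

```text
notch L,R [0.50063468 0.06026959 0.024     ] [ 0.49229801 -0.11861112  0.024     ] 0.17907485939461465
tags [ 0.58209383 -0.12381712  0.015     ] [0.58906474 0.05634994 0.015     ]
[[ 0.55618859 -0.01216076  0.065     ]
 [ 0.55244759 -0.10638489  0.065     ]
 [ 0.43204705 -0.1007959   0.065     ]
 [ 0.43716793 -0.00669771  0.065     ]]
yaw (np.float64(-2.668319257322132), np.float64(-2.215746148182769))
o [ 0.49646635 -0.02917077  0.        ] o by tags [ 0.49566102 -0.02989881  0.015     ] block mid [ 0.49446279 -0.05650981  0.065     ] -0.02739958920033456 -0.0008368591686039135
pad [ 0.49646539 -0.0095525   0.065     ] knob [ 0.49544933 -0.05614109  0.093     ] -0.026989169759692618 tape [0.38302422 0.10654553 0.024     ]
```

Run:
```python
from h import *
yaw=160.76; n=16; d=np.array([.499-.181,.0215-.519])*1000/n
for k in range(n):
    a=np.radians(yaw); x=np.array([np.cos(a),np.sin(a)]); y=np.array([np.sin(a),-np.cos(a)])
    print([round(d@x),round(d@y)],end=" "); yaw-=73.26/n
```

```text
[-29, -23] [-31, -20] [-32, -18] [-34, -15] [-35, -13] [-36, -10] [-36, -7] [-37, -4] [-37, -1] [-37, 2] [-37, 5] [-36, 8] [-35, 11] [-34, 13] [-33, 16] [-32, 19]
```

Request:
play_rows(increments=[{"slide":[-29,-23,0],"angular":[0,0,4.6],"claw":-1},{"slide":[-31,-20,0],"angular":[0,0,4.6],"claw":-1},{"slide":[-32,-18,0],"angular":[0,0,4.6],"claw":-1},{"slide":[-34,-15,0],"angular":[0,0,4.6],"claw":-1},{"slide":[-35,-13,0],"angular":[0,0,4.6],"claw":-1},{"slide":[-36,-10,0],"angular":[0,0,4.6],"claw":-1},{"slide":[-36,-7,0],"angular":[0,0,4.6],"claw":-1},{"slide":[-37,-4,0],"angular":[0,0,4.6],"claw":-1}], squeeze=20)

```text
time: 0.9
ee_pos: [0.3408, 0.2679, 0.2501]
tcp_rot: [-180.0, 0.0, 123.8]
wrist_force: [0.2, 0.5, 1.0]
opening: 0.0004
grasp_force: 0.0
```

Request:
play_rows(increments=[{"slide":[-37,-1,0],"angular":[0,0,4.6],"claw":-1},{"slide":[-37,2,0],"angular":[0,0,4.6],"claw":-1},{"slide":[-37,5,0],"angular":[0,0,4.6],"claw":-1},{"slide":[-36,8,0],"angular":[0,0,4.6],"claw":-1},{"slide":[-35,11,0],"angular":[0,0,4.6],"claw":-1},{"slide":[-34,13,0],"angular":[0,0,4.6],"claw":-1},{"slide":[-33,16,0],"angular":[0,0,4.6],"claw":-1},{"slide":[-32,19,0],"angular":[0,0,4.6],"claw":-1}])

```text
time: 1.7
ee_pos: [0.4993, 0.0186, 0.25]
tcp_rot: [-180.0, -0.0, 87.0]
wrist_force: [-0.1, 0.9, -0.5]
opening: -0.0001
grasp_force: 0.0
```

Request:
play_rows(increments=[{"slide":[0,0,0],"angular":[0,0,0],"claw":-1},{"slide":[0,0,0],"angular":[0,0,0],"claw":-1},{"slide":[0,0,0],"angular":[0,0,0],"claw":-1}])

```text
time: 2.0
ee_pos: [0.4984, 0.0206, 0.2502]
tcp_rot: [-180.0, -0.0, 87.2]
wrist_force: [-0.3, -0.5, -0.1]
opening: 0.0002
grasp_force: 0.0
```

Request:
play_rows(increments=[{"slide":[0,0,40],"angular":[0,0,0],"claw":-1},{"slide":[0,0,40],"angular":[0,0,0],"claw":-1},{"slide":[0,0,40],"angular":[0,0,0],"claw":-1},{"slide":[0,0,20],"angular":[0,0,0],"claw":-1},{"slide":[0,0,0],"angular":[0,0,0],"claw":-1},{"slide":[0,0,0],"angular":[0,0,0],"claw":-1}])

```text
time: 2.6
ee_pos: [0.4987, 0.0209, 0.1113]
tcp_rot: [180.0, -0.0, 87.2]
wrist_force: [0.5, -0.5, 0.8]
opening: -0.0002
grasp_force: 0.0
```

Run:
```python
from workcell import bot
import cv2
im=bot.camera("side")[200:330,220:430,::-1]; cv2.imwrite("pics/s1.png",cv2.resize(im,None,fx=3.5,fy=3.5,interpolation=cv2.INTER_CUBIC))
```

```text
(no output)
```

View pics/s1.png

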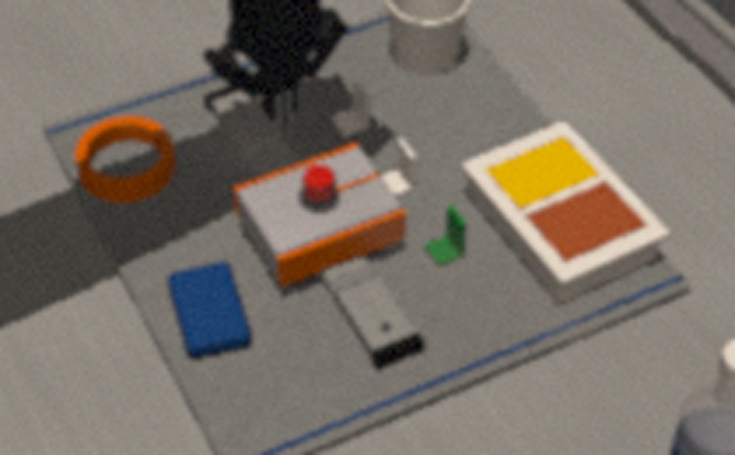

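The fingertips hang clear on the block's left side (about (285,125)) in line with the rail, and nothing is disturbed. Next I descend and close the gap.

Request:
play_rows(increments=[{"slide":[0,0,20],"angular":[0,0,0],"claw":-1},{"slide":[0,0,20],"angular":[0,0,0],"claw":-1},{"slide":[0,0,11],"angular":[0,0,0],"claw":-1},{"slide":[0,0,0],"angular":[0,0,0],"claw":-1},{"slide":[0,0,0],"angular":[0,0,0],"claw":-1}])

```text
time: 3.15
ee_pos: [0.4994, 0.0202, 0.0605]
tcp_rot: [179.9, -0.0, 87.2]
wrist_force: [-0.3, -0.1, 0.4]
opening: 0.0
grasp_force: 0.0
```

Request:
play_rows(increments=[{"slide":[-5,0,0],"angular":[0,0,0],"claw":-1},{"slide":[-5,0,0],"angular":[0,0,0],"claw":-1},{"slide":[-3,0,0],"angular":[0,0,0],"claw":-1},{"slide":[0,0,0],"angular":[0,0,0],"claw":-1}])

```text
time: 3.55
ee_pos: [0.4983, 0.0066, 0.0596]
tcp_rot: [180.0, 0.0, 87.1]
wrist_force: [-0.2, 0.1, -0.0]
opening: -0.0002
grasp_force: 0.0
```

Request:
play_rows(increments=[{"slide":[-2,0,0],"angular":[0,0,0],"claw":-1},{"slide":[-2,0,0],"angular":[0,0,0],"claw":-1},{"slide":[-2,0,0],"angular":[0,0,0],"claw":-1},{"slide":[-2,0,0],"angular":[0,0,0],"claw":-1}])

```text
time: 3.95
ee_pos: [0.4977, -0.0007, 0.0593]
tcp_rot: [-180.0, -0.0, 87.2]
wrist_force: [1.2, 3.2, 0.1]
opening: 0.0004
grasp_force: 1.8
```

Request:
play_rows(increments=[{"slide":[-2,0,0],"angular":[0,0,0],"claw":-1},{"slide":[-2,0,0],"angular":[0,0,0],"claw":-1},{"slide":[-2,0,0],"angular":[0,0,0],"claw":-1},{"slide":[-2,0,0],"angular":[0,0,0],"claw":-1}])

```text
time: 4.35
ee_pos: [0.4973, -0.0089, 0.0592]
tcp_rot: [-180.0, -0.0, 87.2]
wrist_force: [-0.5, 3.5, 0.3]
opening: 0.0
grasp_force: 1.7
```

Request:
play_rows(increments=[{"slide":[-3,0,0],"angular":[0,0,0],"claw":-1},{"slide":[-3,0,0],"angular":[0,0,0],"claw":-1},{"slide":[-3,0,0],"angular":[0,0,0],"claw":-1},{"slide":[-3,0,0],"angular":[0,0,0],"claw":-1},{"slide":[-3,0,0],"angular":[0,0,0],"claw":-1},{"slide":[-3,0,0],"angular":[0,0,0],"claw":-1},{"slide":[-3,0,0],"angular":[0,0,0],"claw":-1},{"slide":[-3,0,0],"angular":[0,0,0],"claw":-1}])

```text
time: 5.15
ee_pos: [0.4961, -0.0331, 0.0592]
tcp_rot: [-180.0, 0.0, 87.2]
wrist_force: [0.1, 3.6, -0.3]
opening: 0.0
grasp_force: 1.9
```

Request:
play_rows(increments=[{"slide":[-2,0,0],"angular":[0,0,0],"claw":-1},{"slide":[-2,0,0],"angular":[0,0,0],"claw":-1},{"slide":[-2,0,0],"angular":[0,0,0],"claw":-1},{"slide":[-2,0,0],"angular":[0,0,0],"claw":-1},{"slide":[-2,0,0],"angular":[0,0,0],"claw":-1},{"slide":[-1,0,0],"angular":[0,0,0],"claw":-1},{"slide":[-1,0,0],"angular":[0,0,0],"claw":-1}])

```text
time: 5.85
ee_pos: [0.4955, -0.045, 0.0593]
tcp_rot: [-180.0, 0.0, 87.2]
wrist_force: [0.5, 3.0, 0.1]
opening: -0.0003
grasp_force: 1.5
```

Request:
play_rows(increments=[{"slide":[-1,0,0],"angular":[0,0,0],"claw":-1},{"slide":[-1,0,0],"angular":[0,0,0],"claw":-1}])

```text
time: 6.05
ee_pos: [0.4954, -0.0469, 0.0593]
tcp_rot: [-180.0, 0.0, 87.2]
wrist_force: [-0.7, 3.2, -0.2]
opening: -0.0
grasp_force: 1.4
```

Request:
play_rows(increments=[{"slide":[-1,0,0],"angular":[0,0,0],"claw":-1},{"slide":[-1,0,0],"angular":[0,0,0],"claw":-1}])

```text
time: 6.25
ee_pos: [0.4953, -0.0489, 0.0593]
tcp_rot: [-180.0, 0.0, 87.2]
wrist_force: [-0.1, 2.6, -0.4]
opening: -0.0
grasp_force: 1.5
```

Request:
play_rows(increments=[{"slide":[-1,0,0],"angular":[0,0,0],"claw":-1},{"slide":[-1,0,0],"angular":[0,0,0],"claw":-1},{"slide":[-1,0,0],"angular":[0,0,0],"claw":-1}])

```text
time: 6.55
ee_pos: [0.4952, -0.0519, 0.0593]
tcp_rot: [-180.0, 0.0, 87.2]
wrist_force: [-0.5, 3.3, -0.1]
opening: -0.0001
grasp_force: 1.3
```

Request:
play_rows(increments=[{"slide":[-1,0,0],"angular":[0,0,0],"claw":-1},{"slide":[-1,0,0],"angular":[0,0,0],"claw":-1}])

```text
time: 6.75
ee_pos: [0.4951, -0.0541, 0.0593]
tcp_rot: [-180.0, 0.0, 87.2]
wrist_force: [-0.8, 0.3, 0.1]
opening: -0.0002
grasp_force: 0.3
```

Request:
play_rows(increments=[{"slide":[-1,0,0],"angular":[0,0,0],"claw":-1},{"slide":[0,0,0],"angular":[0,0,0],"claw":-1}])

```text
time: 6.95
ee_pos: [0.4952, -0.0552, 0.0594]
tcp_rot: [180.0, 0.0, 87.1]
wrist_force: [-0.1, 0.6, 0.6]
opening: -0.0005
grasp_force: 0.0
```

The force fell from 3.3 N to about 0 near the expected place, so the block has been drawn into the notch. I'll back off, rise and look.

Request:
play_rows(increments=[{"slide":[10,0,0],"angular":[0,0,0],"claw":-1},{"slide":[20,0,0],"angular":[0,0,0],"claw":-1},{"slide":[20,0,0],"angular":[0,0,0],"claw":-1},{"slide":[0,0,-40],"angular":[0,0,0],"claw":-1},{"slide":[0,0,-50],"angular":[0,0,0],"claw":-1},{"slide":[30,0,-50],"angular":[0,0,0],"claw":-1},{"slide":[50,0,0],"angular":[0,0,0],"claw":-1},{"slide":[50,0,0],"angular":[0,0,0],"claw":-1}])

```text
time: 7.75
ee_pos: [0.5044, 0.1224, 0.1942]
tcp_rot: [179.8, -0.1, 87.0]
wrist_force: [1.7, -0.9, -0.5]
opening: 0.0
grasp_force: 0.0
```

Request:
play_rows(increments=[{"slide":[50,0,0],"angular":[0,0,0],"claw":-1},{"slide":[30,0,0],"angular":[0,0,0],"claw":-1},{"slide":[0,0,0],"angular":[0,0,0],"claw":-1},{"slide":[0,0,0],"angular":[0,0,0],"claw":-1}])

```text
time: 8.15
ee_pos: [0.5074, 0.2016, 0.192]
tcp_rot: [-180.0, 0.0, 87.3]
wrist_force: [-0.5, -0.1, 0.2]
opening: 0.0002
grasp_force: 0.0
```

Run:
```python
from workcell import bot
import cv2,numpy as np
im=bot.camera("top")[230:320,260:410,::-1]; a=cv2.resize(im,None,fx=5,fy=5,interpolation=cv2.INTER_CUBIC)
cv2.imwrite("pics/t2.png",a)
```

```text
(no output)
```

View pics/t2.png

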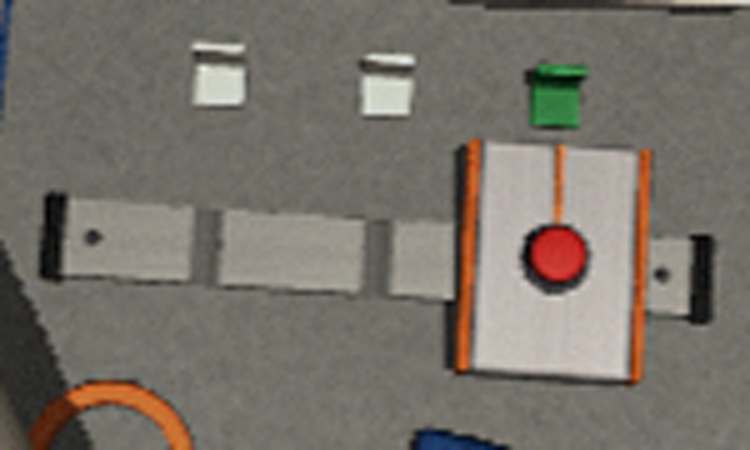

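The block's orange line (560,160) now lines up with the green tag (556,100), the knob is at (556,253), and the rest of the scene has not moved. I'll check the pin drop by triangulating the knob before and after.

Run:
```python
from h import *
import cv2
cv2.imwrite("pics/top1.png",bot.camera("top")[:,:,::-1]);cv2.imwrite("pics/side1.png",bot.camera("side")[:,:,::-1])
def red(f,box):
    b,g,r=[c.astype(float) for c in cv2.split(cv2.imread(f))]; m=(r>110)&(g<60)&(b<60)
    M=np.zeros_like(m);M[box[1]:box[3],box[0]:box[2]]=1;v,u=np.nonzero(m&M);return u.mean(),v.mean(),len(u)
def ray(n,uv):
    a,b=bp(n,uv,0),bp(n,uv,.2);return a,(b-a)/np.linalg.norm(b-a)
for k,tb,sb in((0,(335,270,360,290),(300,243,325,262)),(1,(355,270,385,292),(295,240,345,280))):
    t=red(f"pics/top{k}.png",tb);s=red(f"pics/side{k}.png",sb)
    (p,d),(q,e)=ray("top",t[:2]),ray("side",s[:2])
    x=np.linalg.lstsq(np.c_[d,-e],q-p,rcond=None)[0];X=(p+d*x[0]+q+e*x[1])/2
    th=np.radians(-2.44);print(t,s,X,(X-[.4963,-.0295,0])@[-np.sin(th),np.cos(th),0])
o=bot.get_obs();print(o["time"],o["ee_pos"],o["wrist_force"])
```

```text
(np.float64(346.49397590361446), np.float64(278.1927710843373), 83) (np.float64(310.83673469387753), np.float64(251.3469387755102), 49) [ 0.49691406 -0.05668899  0.08213918] -0.027138196606997095
(np.float64(371.2168674698795), np.float64(280.1807228915663), 83) (np.float64(321.98333333333335), np.float64(267.8333333333333), 60) [ 0.49594179 -0.12066858  0.07108108] -0.09110117043489377
8.3 [0.50773042 0.19991806 0.19227702] [ 0.25953731 -0.37291792  0.39484122]
```

The knob moved to y = -91 mm (the notch is at -90) and dropped by several millimetres, so it is latched. Handing in.

```bash
python3 -c "
from workcell import bot
print(bot.job_done())"
```

```text
the job is handed in; nothing more can be done
None
```

The stop block is latched in the notch beside the green tag: its knob measured y = -91 mm (notch at -90) and sits lower than before. I saw nothing else on the trolley move, and the arm was clear when I handed the job in.

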